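Link plug in, cover held shut on its seal for the reading

ROBOT

A 6-joint arm with a two-finger parallel gripper is mounted at the origin on a cart in front of the work surface, level with it; the furniture and walls round the work are solid. World frame = base frame: x ahead of the robot, y to its left, z up, the work surface at z = 0. Lengths are in m, angles in degrees, forces in N, time in s.
With the tool pointing down it reaches from about 0.35 to 0.925 m from the base axis. Payload 6.4 kg.
Tool frame: the origin (TCP) lies at the very end of the fingers, on their centre line; the grasp point (between the pads) lies behind it (r.grip_point_offset is the z of the grasp point in the tool frame, in m); z points along the fingers, y is the direction in which the jaws open and shut (so a half turn about z gives the same grasp; the last joint's range is limited). The gripper opens to 94 mm and grips with 3 to 60 N. Pads are 16 mm wide; open, the fingers measure 119 mm over their backs; the gripper's body (75 mm by 177 mm) begins 78 mm behind the grasp point.
Start: joints at [-76.667, 14.043, 89.255, -0, 76.702, -9.975], TCP at [0.257, -0.597, 0.205] pointing down, gripper open.
Joint ranges: [-179.41, 179.41], [-58.25, 129.5], [7.25, 145.43], [-54.29, 234.29], [11.92, 165.04], [-157.13, 157.13]. Speed limits (degrees/s): [147.25, 147.25, 180, 180, 180, 180].

INTERFACE

Orientations are given as [roll, pitch, yaw] about the fixed x, y, z axes, in that order (R = Rz(yaw) Ry(pitch) Rx(roll)).
In Python, from bench import r gives the robot as it stands. The module is installed in compiled form; this text tells all that it offers.
- The arm moves only by the tool jog_arm, never from a script. Its argument "motion" is text: rows parted by semicolons, each of 6 numbers parted by spaces: the shift along the tool's x, y, z in m, then the turn, a rotation vector about the tool's x, y, z in rad. In form: x y z ax ay az; .... A call has 1 to 10 rows; each row is the pose to reach, as a shift and turn from the pose measured when the call began, along the tool's axes at that moment; what a row does not reach only later rows make up. A row lasts 1/8 s, in which the tool goes at most 62.5 mm and 10.7 degrees, less where a joint would pass 70% of its speed; a pose out of reach is approached as far as the arm can. A call with a gripper value outside its range is refused whole. "gripper" is the opening, from -1 (shut) to 1 (fully open), set as the call begins (left out, the last holds). The fingers move at their own pace and stop on an object; "newtons" is the grip in N (left out, the last holds). Time passes only in rows, so rows that repeat a pose let the fingers close. It gives the time, the measured TCP pose, the force and the opening at its end, in the units of the state.
- r.observe(): the state, without advancing time (a new reading comes with each control period).
- r.capture(name): name is "side" or "top" or "wrist"; returns a dict with "color" (480x640x3 uint8, red, green, blue), "vfov" (degrees; the focal length in pixels is half the picture's height over the tangent of half this angle, whatever the lens; pixels are square), "cx", "cy" (the principal point, pixels), "world_from_camera" (4x4, takes a point from camera to world coordinates); the wrist camera has in their place "hand_eye" (4x4, takes a point from camera to tool coordinates, whose origin is the TCP and whose axes are the flange's). Camera axes: x right, y down, z forward; pixel columns grow to the right and rows downward; lengths in m; the calibration is good to about 2 mm. A picture is of the moment at which its call begins: read the wrist's pose just before it. There is no depth.
- r.finish_job(): hands the job in, once; it reports no verdict.
The state is a dict: "clock": time; "q": joint angles; "qd": joint speeds; "tau": joint torques, N m; "tcp_pos": TCP position; "eef_rot": TCP orientation; "wrist_force": force on the tool from outside, world axes, zero at the start; "torque": the same for the moment, N m; "width": opening from 0.0 (shut) to 1.0 (fully open).
Only numpy, scipy, OpenCV 4.12 (cv2) and the standard library are available. Lean on these libraries where they do the work, as an engineer would, in place of code of your own. Each camera call takes 0.05 s, during which the arm holds its last target. There are 200 camera calls.

TASK

Take the red link plug out of the wooden stand and push it fully home in the hole of the orange test terminal inside the open junction box, leaving the blue plug in the stand and the glass beaker where it is. Then swing the cover down, turn its black wing fastener until it lines up with the white marks so that the cross bar underneath can pass through the slot in the box, and press the cover flat onto its seal. Do not lock it and do not let go: finish while you are still pressing the cover shut with the gripper, so that the cover switch stays made while the reading is taken.

Things in the scene. Friction and masses are not known exactly. Their poses are not given: they have to be found in the camera images.
- red_plug: red link plug, loose, standing upright in a hole of the stand; 43 mm tall in all. Origin at the tip of its brass pin, z up along the plug. Brass pin 6 mm thick, from z = 0 to 24 mm, tip chamfered; red round grip 14 mm thick from z = 24 mm (15 mm collar there) to 43 mm. 30 g.
- blue_plug: blue plug of the same size, in the other hole of the stand (60 mm from the red one); it stays there. Origin at the pin's tip.
- plug_stand: wooden block 50 x 112 x 30 mm (x, y, z), fixed, with two holes on its y axis at y = -30 and +30 mm; which plug stands in which varies. Origin under its centre. The plugs' grips rest on its top, 30 mm above the table.
- jbox: grey junction box, fixed, open on top, 140 (x) x 170 (y) x 64 mm with its feet, walls 4 mm; origin under its centre on the table, front at -x, cover hinged along y at the back rim (x = +72.5, z = 65.5 mm). Inner floor 10 mm up; a row of terminals along y at x = -12 mm, the orange one 40 mm high, the others 36; in the front left corner the cover switch. Two glands stick out of the left wall.
- terminal_mouth (a point): centre of the round hole in the orange test terminal, on its top face, 40 mm above the table; axes as the box. The hole is 7.5 mm wide with a 1.8 mm chamfer, 26 mm deep. The plug is home when its grip rests on the terminal, the pin's tip 24 mm below this point.
- slot (a point): centre of the slot for the cross bar, in the top (56 mm above the table) of a steel plate 31 x 52 mm behind the box's front wall; the slot is 31 mm along y by 12 mm along x of the box.
- cover (a joint): hinge of the cover, rad: 0 flat on the seal, 1.57 upright, 1.9 leaning back. Starts open at 1.66 to 1.78 and stays by friction; pushed from behind to below about 1.1 it sinks by itself in about 2 s until the cross bar lies on the slotted plate (about 0.08). With the bar lined up it goes on to about 0.05, resting on the switch plunger; from there flat takes about 8 N down at the wing.
- cover_edge (a point): middle of the cover's free edge, at its outer face; 146 mm from the hinge axis and, shut, 6 mm above it. The cover is a plate 6 mm thick and 178 mm wide with a 5 mm turned-down rim. Axes of the cover: when shut they are the box's axes, z is the outward normal of its outer face.
- quarter_turn (a joint): wing fastener in the cover, rad: 0 when wing and cross bar lie along the cover's y, in line with the white marks and the slot; positive is counter-clockwise seen from outside (above, when shut). Starts at 0.8 to 1.4; friction 0.03 N m; stops at -0.4 and 1.65, none at 0. The bar, 27 x 6.5 x 5 mm, passes the slot within about 0.15 rad of 0.
- wing_top (a point): centre of the top of the black wing, on its turning axis, 34 mm above the cover's outer face; y along the wing, z along the axis outward. Wing 40 mm long, 12 thick, 26 tall, over a round collar 26 mm wide that ends 9 mm above the face; its axis is 122.5 mm from the hinge axis, in the middle of the cover's width, 24 mm from the free edge.
- interlock (a joint): plunger of the cover switch, m: 0 free, about 0.006 when the cover is flat on the seal; spring 5 N free, 9 N pressed. It pushes the cover up again when nothing presses on it.
- beaker: glass beaker, loose, 68 mm wide and 87 mm tall, origin under its centre; to be left alone.

How it is judged (in metres and radians):
On the way, in this order (a step that is already met when the one before it is completed fails the run):
1. the red plug is fully home in the orange test terminal (horizontal distance between red_plug and terminal_mouth below 0.004 m and z of red_plug in the frame of terminal_mouth below -0.02 m and angle between red_plug's own z axis and vertical below 0.12 rad), for 0.2 s.
2. the wing is lined up and the cross bar has entered the slot (value of joint quarter_turn between -0.2 and 0.2 rad and value of joint cover below 0.065 rad), for 0.1 s.
At the end, for the whole second after the job is handed in: Red plug home in the orange terminal (4 mm sideways, pin 20 mm in), wing within 0.2 rad of the marks, cover flat (hinge below 0.014 rad) with the switch plunger down at least 4.2 mm, and the gripper still holding it so, with at least 3 N on the cover or its wing (value of joint cover below 0.014 rad and value of joint interlock above 0.0042 m and velocity of joint cover below 0.05 rad/s and value of joint quarter_turn between -0.2 and 0.2 rad and contact force between the fingers and jbox above 3 N and horizontal distance between red_plug and terminal_mouth below 0.004 m and z of red_plug in the frame of terminal_mouth below -0.02 m); the arm keeps its last pose, push and grip.
It fails at once if the blue plug is taken from its hole or shifted (distance of blue_plug from where it was at the start of the episode above 0.015 m).
It fails at once if the beaker is knocked away or over (distance of beaker from where it was at the start of the episode above 0.03 m or angle between beaker's own z axis and vertical above 0.5 rad).
It also fails if it takes over 72 s, if anything falls off the work surface, if the arm or the gripper's body presses on something with over 40 N, if the wrist force passes 120 N, or if a joint passes its speed limit or range.

## Working session

There is one attempt and no reset: what is moved stays moved. The work goes in short steps, Python scripts to look and compute and a tool call to move; the robot and the scene stay as the last step left them, time stands still between calls to the robot, and variables do not carry over. Pictures are saved under pics/ and viewed, about 8 in all and at most 12, crops included, and the job is handed in when it is done.

Besides the shell and the picture viewer there is one more tool, called after "Request:" by a JSON object that holds its "method" and its "body", one argument or row to a line. jog_arm: Moves the arm, as the interface text tells. Its arguments: {"type":"object","properties":{"motion":{"type":"string"},"gripper":{"type":"number"},"newtons":{"type":"number"}},"required":["motion"]}

```bash
mkdir -p pics; ls
cat > h.py <<'E'
import numpy as np, cv2
from bench import r
from scipy.spatial.transform import Rotation as Ro
def cam(name):
    s=r.observe(); c=r.capture(name)
    if name=='wrist':
        T=np.eye(4);T[:3,:3]=Ro.from_euler('xyz',s['eef_rot'],degrees=True).as_matrix();T[:3,3]=s['tcp_pos'];W=T@np.array(c['hand_eye'])
    else: W=np.array(c['world_from_camera'])
    f=240/np.tan(np.radians(c['vfov'])/2)
    return c['color'],dict(W=W,f=f,cx=c['cx'],cy=c['cy'])
def onz(m,u,v,z):
    d=m['W'][:3,:3]@np.array([(u-m['cx'])/m['f'],(v-m['cy'])/m['f'],1]);o=m['W'][:3,3]
    return o+d*(z-o[2])/d[2]
def proj(m,p):
    q=np.linalg.inv(m['W'])@np.append(p,1);return m['f']*q[0]/q[2]+m['cx'],m['f']*q[1]/q[2]+m['cy']
def save(n,img): cv2.imwrite('pics/'+n,img[:,:,::-1])
E
python3 - <<'E'
from h import *
import pickle
for n in('top','side'):
    i,m=cam(n);save(n+'0.png',i);pickle.dump((i,m),open(n+'0.pkl','wb'));print(n,m)
print(r.observe(),r.grip_point_offset)
E
```

```text
pics
top {'W': array([[ 0.01007376, -0.98632718,  0.1644908 ,  0.4217656 ],
       [-0.99983845, -0.01238427, -0.01302689,  0.14954636],
       [ 0.01488587, -0.164333  , -0.98629259,  1.04826666],
       [ 0.        ,  0.        ,  0.        ,  1.        ]]), 'f': np.float64(521.7415033821533), 'cx': 325.6523283385275, 'cy': 232.4102153759944}
side {'W': array([[ 0.9724723 ,  0.18618566, -0.14011609,  0.71012726],
       [ 0.23254575, -0.73716181,  0.63444065, -0.54354201],
       [ 0.01483553, -0.64955936, -0.76016613,  0.89497943],
       [ 0.        ,  0.        ,  0.        ,  1.        ]]), 'f': np.float64(582.4563901272235), 'cx': 319.9461238904223, 'cy': 242.25817628919012}
{'clock': 0.1, 'q': array([-7.66664281e+01,  1.40804262e+01,  8.93157971e+01, -3.18734175e-04,
        7.67004559e+01, -9.97495606e+00]), 'qd': array([-0.10720618, -0.06609448, -0.15023139,  0.16324006,  0.09102095,
       -0.00482159]), 'tau': array([ 8.52164248e-04, -4.16914022e+01, -3.15523303e+01,  6.88358070e-02,
        3.09680903e-02, -4.39906773e-05]), 'tcp_pos': array([ 0.25707794, -0.59643434,  0.20447208]), 'eef_rot': array([-1.79904729e+02, -1.64411494e-02,  2.33085879e+01]), 'wrist_force': array([0.64324089, 0.15106548, 0.05527153]), 'torque': array([-0.03452236, -0.00282678,  0.02167689]), 'width': 0.9993811922493542} -0.0188
```

View pics/top0.png

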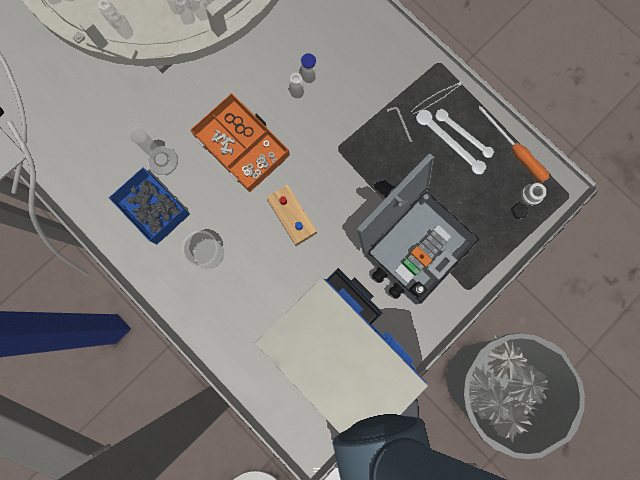

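View pics/side0.png

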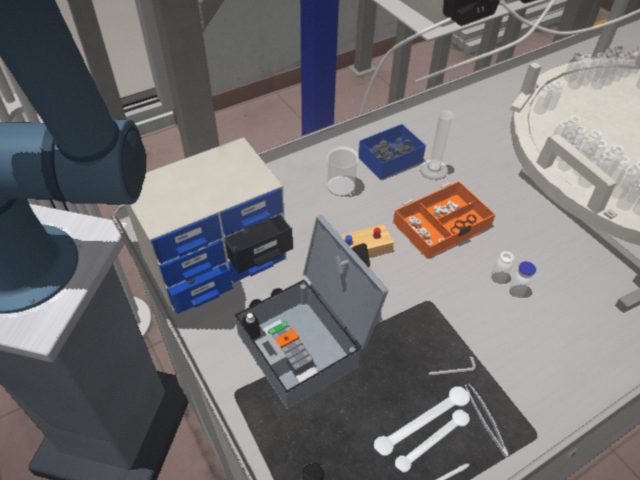

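Top view: the red plug is at about (283,201), blue at (299,226), the orange terminal at (422,257), the switch at (418,290), the beaker at (203,248) and a cabinet at (340,350). The cover's back faces up-left. I'll zoom in on this area.

Run:
```python
from h import *
import pickle
i,m=pickle.load(open('top0.pkl','rb'));j,n=pickle.load(open('side0.pkl','rb'))
save('c1.png',cv2.resize(i[150:312,340:500],None,fx=3.7,fy=3.7,interpolation=cv2.INTER_CUBIC))
save('c2.png',cv2.resize(j[210:410,225:425],None,fx=3,fy=3,interpolation=cv2.INTER_CUBIC))
for nm,im,mm in(('top',i,m),('side',j,n)):
    hsv=cv2.cvtColor(im,cv2.COLOR_RGB2HSV)
    for col,lo,hi in(('red',(0,180,80),(6,255,255)),('blue',(112,150,60),(125,255,255)),('orange',(7,180,120),(16,255,255))):
        k,l,st,ce=cv2.connectedComponentsWithStats(cv2.inRange(hsv,lo,hi))
        print(nm,col,[(st[a,4],ce[a].round(1).tolist(),onz(mm,*ce[a],{'red':.043,'blue':.043,'orange':.04}[col]).round(3)[:2].tolist()) for a in range(1,k) if 15<st[a,4]<600])
for p in [(283,201),(299,226)]: print(onz(m,*p,.049))
for p in [(322,279),(427,380),(383,435),(256,343)]: print('cab z.2',onz(m,*p,.2).round(3))
print('beaker',onz(m,205,250,.05).round(3))
```

```text
top red [(np.int32(28), [282.2, 199.6], [0.654, 0.223])]
top blue [(np.int32(151), [308.2, 60.2], [0.95, 0.176]), (np.int32(27), [7.7, 313.6], [0.427, 0.735]), (np.int32(20), [19.8, 313.2], [0.428, 0.712]), (np.int32(83), [45.3, 316.8], [0.421, 0.664]), (np.int32(19), [60.3, 315.6], [0.424, 0.636]), (np.int32(51), [81.2, 315.3], [0.425, 0.597]), (np.int32(27), [95.8, 316.6], [0.423, 0.569]), (np.int32(16), [104.6, 316.7], [0.423, 0.553]), (np.int32(41), [119.1, 319.5], [0.418, 0.525]), (np.int32(19), [73.5, 319.8], [0.416, 0.61]), (np.int32(52), [11.3, 324.1], [0.407, 0.726]), (np.int32(40), [60.1, 326.2], [0.404, 0.634]), (np.int32(173), [109.5, 338.0], [0.383, 0.54]), (np.int32(33), [30.4, 331.8], [0.393, 0.689]), (np.int32(104), [8.0, 342.0], [0.374, 0.728]), (np.int32(552), [50.6, 343.5], [0.372, 0.649]), (np.int32(17), [97.4, 333.6], [0.391, 0.564])]
top orange [(np.int32(29), [243.0, 105.0], [0.851, 0.307]), (np.int32(18), [237.9, 112.3], [0.835, 0.317]), (np.int32(17), [229.4, 118.0], [0.823, 0.334]), (np.int32(22), [237.4, 120.3], [0.818, 0.317]), (np.int32(38), [248.8, 124.7
[... 1574 characters left out ...]
np.int32(23), [169.5, 276.7], [0.306, 0.02]), (np.int32(61), [226.5, 282.6], [0.411, 0.033]), (np.int32(31), [240.2, 275.5], [0.43, 0.054]), (np.int32(20), [220.8, 279.6], [0.399, 0.036]), (np.int32(20), [184.2, 298.1], [0.35, -0.018])]
side orange [(np.int32(45), [403.5, 217.6], [0.7, 0.274]), (np.int32(17), [471.0, 218.0], [0.832, 0.307]), (np.int32(17), [459.2, 223.7], [0.811, 0.285]), (np.int32(17), [422.8, 239.2], [0.745, 0.227]), (np.int32(200), [286.7, 337.7], [0.547, -0.05])]
[0.649752   0.22053993 0.049     ]
[0.60040438 0.18829873 0.049     ]
cab z.2 [0.486 0.144 0.2  ]
cab z.2 [ 0.329 -0.024  0.2  ]
cab z.2 [0.246 0.046 0.2  ]
cab z.2 [0.384 0.247 0.2  ]
beaker [0.551 0.368 0.05 ]
```

View pics/c1.png

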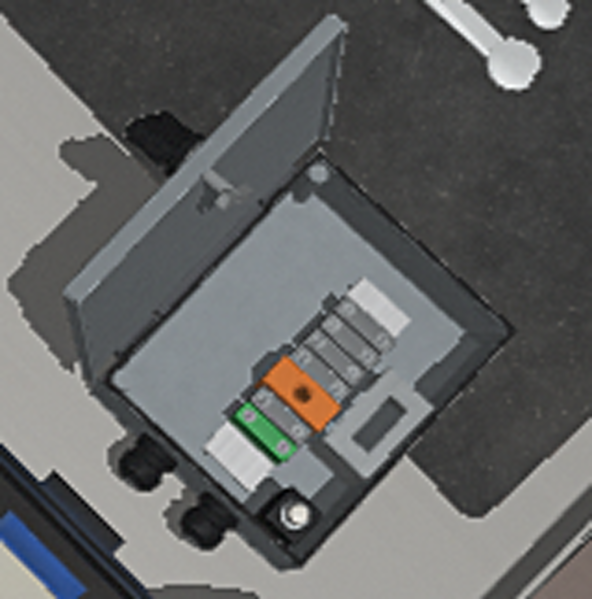

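View pics/c2.png

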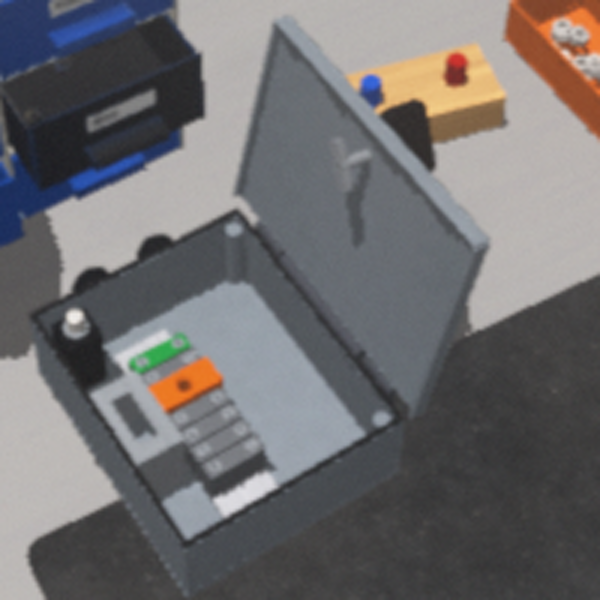

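```bash
cat > fit.py <<'E'
from h import *
import pickle
from scipy.optimize import least_squares as LS
i,m=pickle.load(open('top0.pkl','rb'));j,n=pickle.load(open('side0.pkl','rb'))
T=lambda u,v:(u/3.7+340-.4,v/3.7+150-.4); S=lambda u,v:(u/3+225-.3,v/3+210-.3)
pts=[('h',T(303,394),S(184,385)),((-.05,0,.056),T(380,424),S(135,413)),
((-.07,-.085,.064),T(513,330),S(185,543)),((-.07,.085,.064),T(290,568),S(37,318)),((.07,.085,.064),T(108,378),S(240,212)),((.07,-.085,.064),T(322,158),S(405,400))]
def W(p,a): c,s=np.cos(p[2]),np.sin(p[2]);return np.array([p[0]+c*a[0]-s*a[1],p[1]+s*a[0]+c*a[1],a[2]])
def res(p):
    o=[]
    for a,t,s in pts:
        a=(-.012,p[3],.04) if a=='h' else a
        o+=[*np.subtract(proj(m,W(p,a)),t),*np.subtract(proj(n,W(p,a)),s)]
    return o
b=LS(res,[.55,-.05,.7,0],loss='soft_l1').x
def edge(p,th,y,z=.006): # cover outer edge
    x,zz=-.146,z
    return W(p,(.0725+np.cos(th)*x+np.sin(th)*zz, y, .0655-np.sin(th)*x+np.cos(th)*zz))
if __name__=='__main__':
    print(b,np.degrees(b[2]));print(np.round(res(b),1).reshape(-1,4))
    print('hole',W(b,(-.012,b[3],.04)),'slot',W(b,(-.05,0,.056)))
    for z in(0.006,0):
      f=lambda q:[c for y,t,s in((.089,T(70,295),S(280,18)),(-.089,T(340,18),S(487,243))) for mm,o in((m,t),(n,s)) for c in np.subtract(proj(mm,edge(b,q[0],y,z)),o)]
      q=LS(f,[1.7]);print('cover',q.x,np.round(q.fun,1))
    for nm,t,s in(('red',(282.2,199.6),(377.,229.7)),('blue',(298.5,225.5),(348,238.2))):
      print(nm,LS(lambda p:[*np.subtract(proj(m,p),t),*np.subtract(proj(n,p),s)],[.65,.2,.05]).x, onz(m,*t,.045),onz(n,*s,.043))
E
python3 fit.py
```

```text
[ 0.563176   -0.04912119  0.81244985  0.01106431] 46.54994744324393
[[-0.5 -0.7  0.4 -0.5]
 [-1.1 -0.2  0.   0.8]
 [ 1.2  0.2 -0.6  2. ]
 [ 1.9  0.2 -2.9 -1.5]
 [-3.2 -0.  -0.5 -1.7]
 [-1.2 -2.8  0.1  6.4]]
hole [ 0.54689094 -0.05022371  0.04      ] slot [ 0.52878991 -0.0854199   0.056     ]
cover [1.72416806] [-0.3 -0.2  0.5 -0.9 -0.4 -0.3 -1.7 -0.2]
cover [1.76555539] [-0.3 -0.2  0.5 -0.8 -0.4 -0.3 -1.7 -0.1]
red [0.65377991 0.22258949 0.04689912] [0.65346393 0.22246271 0.045     ] [0.65421443 0.22652973 0.043     ]
blue [0.60292454 0.18972361 0.04398224] [0.60209856 0.18944766 0.045     ] [0.60339433 0.19089938 0.043     ]
```

```bash
cat >> h.py <<'E'
def to(x,y,z,psi):
    s=r.observe();R=Ro.from_euler('xyz',s['eef_rot'],degrees=True);G=Ro.from_euler('xyz',[180,0,psi],degrees=True)
    d=R.inv().apply(np.array([x,y,z])-s['tcp_pos']);a=(R.inv()*G).as_rotvec()
    print('clk %.2f'%s['clock'],'pos',s['tcp_pos'].round(4),'rot',s['eef_rot'].round(1),'F',s['wrist_force'].round(1),'w %.3f'%s['width'],'\nMOVE',*d.round(4),*a.round(3))
E
python3 -c "
from h import *
to(.257,-.597,.31,23.3);to(.6535,.2225,.16,46.5);to(.6535,.2225,.31,46.5)"
```

```text
clk 0.10 pos [ 0.2571 -0.5964  0.2045] rot [-179.9   -0.    23.3] F [0.6 0.2 0.1] w 0.999 
MOVE -0.0003 0.0003 -0.1055 -0.002 -0.0 0.0
clk 0.10 pos [ 0.2571 -0.5964  0.2045] rot [-179.9   -0.    23.3] F [0.6 0.2 0.1] w 0.999 
MOVE 0.6881 -0.5952 0.0457 -0.002 -0.001 -0.405
clk 0.10 pos [ 0.2571 -0.5964  0.2045] rot [-179.9   -0.    23.3] F [0.6 0.2 0.1] w 0.999 
MOVE 0.6881 -0.5954 -0.1043 -0.002 -0.001 -0.405
```

Request:
{"method": "jog_arm", "body": {
  "motion": "0.03 -0.03 -0.05 0 0 0; 0.06 -0.05 -0.105 0 0 -0.1; 0.69 -0.595 -0.105 0 0 -0.405; 0.69 -0.595 -0.105 0 0 -0.405; 0.69 -0.595 -0.105 0 0 -0.405; 0.69 -0.595 -0.105 0 0 -0.405; 0.69 -0.595 -0.105 0 0 -0.405; 0.69 -0.595 -0.105 0 0 -0.405; 0.69 -0.595 -0.105 0 0 -0.405; 0.69 -0.595 -0.105 0 0 -0.405",
  "gripper": -0.1
}}

```text
clock: 1.35
tcp_pos: [0.5091, -0.0777, 0.3081]
eef_rot: [-179.9, -0.0, 46.5]
wrist_force: [-0.1, -1.0, 0.1]
width: 0.452
```

```bash
python3 -c "
from h import *
to(.6535,.2225,.31,46.5)"
```

```text
clk 1.35 pos [ 0.5091 -0.0777  0.3081] rot [-179.9   -0.    46.5] F [-0.1 -1.   0.1] w 0.452 
MOVE 0.3172 -0.1019 -0.0015 -0.001 -0.001 0.0
```

```bash
python3 -c "
from h import *
import pickle
i,m=cam('wrist');save('w1.png',i);pickle.dump((i,m),open('w1.pkl','wb'));print(m['W'].round(3),proj(m,[.5469,-.0502,.04]))"
```

```text
[[ 0.726 -0.665 -0.177  0.56 ]
 [-0.688 -0.701 -0.186 -0.024]
 [-0.     0.257 -0.966  0.487]
 [ 0.     0.     0.     1.   ]] (np.float64(326.54356352376016), np.float64(159.2858191550476))
```

View pics/w1.png

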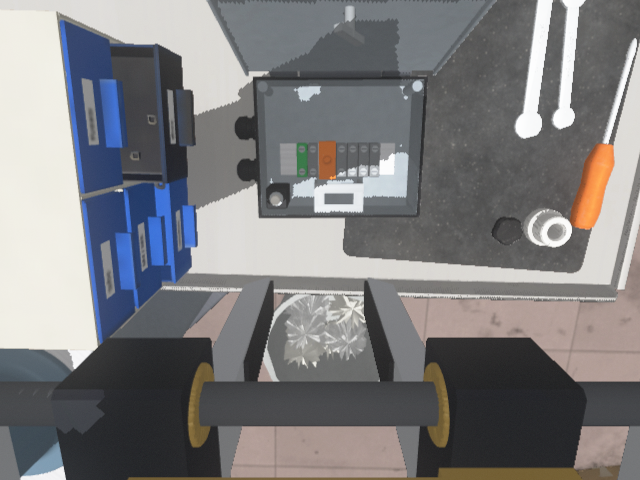

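Request:
{"method": "jog_arm", "body": {
  "motion": "0.317 -0.102 0 0 0 0; 0.317 -0.102 0 0 0 0; 0.317 -0.102 0 0 0 0; 0.317 -0.102 0 0 0 0; 0.317 -0.102 0 0 0 0; 0.317 -0.102 0.03 0 0 0; 0.317 -0.102 0.08 0 0 0; 0.317 -0.102 0.14 0 0 0; 0.317 -0.102 0.14 0 0 0; 0.317 -0.102 0.14 0 0 0"
}}

```text
clock: 2.65
tcp_pos: [0.6542, 0.2305, 0.1723]
eef_rot: [-179.9, -0.4, 46.9]
wrist_force: [0.5, 0.4, 0.8]
width: 0.452
```

```bash
python3 -c "
from h import *
import pickle
to(.6535,.2225,.033,46.5)
i,m=cam('wrist');save('w2.png',i);pickle.dump((i,m),open('w2.pkl','wb'));print(proj(m,[.6535,.2225,.049]),proj(m,[.602,.1895,.049]))
hsv=cv2.cvtColor(i,cv2.COLOR_RGB2HSV)
for c,lo,hi in(('red',(0,170,70),(6,255,255)),('red2',(174,170,70),(180,255,255)),('blue',(108,150,60),(128,255,255))):
    k,l,st,ce=cv2.connectedComponentsWithStats(cv2.inRange(hsv,lo,hi))
    print(c,[(st[a].tolist(),ce[a].round(1).tolist(),onz(m,*ce[a],.048).round(4)) for a in range(1,k) if st[a,4]>150])
"
```

```text
clk 2.65 pos [0.6542 0.2305 0.1723] rot [-179.9   -0.4   46.9] F [0.5 0.4 0.8] w 0.452 
MOVE -0.0073 0.0052 0.1392 -0.002 -0.007 0.007
(np.float64(325.18946636787547), np.float64(242.04782862380574)) (np.float64(306.06783318174064), np.float64(313.56873547854013))
red [([319, 229, 16, 20, 178], [325.6, 239.4], array([0.655 , 0.2236, 0.048 ]))]
red2 []
blue [([0, 0, 131, 75, 4147], [55.4, 45.1], array([0.6133, 0.45  , 0.048 ])), ([246, 427, 24, 28, 362], [255.9, 444.2], array([0.4836, 0.1289, 0.048 ]))]
```

The wrist view puts the hole at (327,159), against a predicted (326.5,159.3), so the box pose holds. Next I descend on the red plug.

Request:
{"method": "jog_arm", "body": {
  "motion": "-0.006 0.006 0.03 0 -0.007 0.007; -0.006 0.006 0.06 0 -0.007 0.007; -0.006 0.006 0.09 0 -0.007 0.007; -0.006 0.006 0.115 0 -0.007 0.007; -0.006 0.006 0.13 0 -0.007 0.007; -0.006 0.006 0.139 0 -0.007 0.007; -0.006 0.006 0.139 0 -0.007 0.007; -0.006 0.006 0.139 0 -0.007 0.007"
}}

```text
clock: 3.7
tcp_pos: [0.657, 0.2232, 0.0359]
eef_rot: [179.9, -0.2, 46.5]
wrist_force: [-0.1, -0.4, 0.7]
width: 0.452
```

```bash
python3 -c "
from h import *
to(.654,.223,.033,46.5)"
```

```text
clk 3.70 pos [0.657  0.2232 0.0359] rot [179.9  -0.2  46.5] F [-0.1 -0.4  0.7] w 0.452 
MOVE -0.0022 -0.002 0.0029 0.001 -0.004 -0.0
```

Request:
{"method": "jog_arm", "body": {
  "motion": "-0.002 -0.002 0.002 0 -0.003 0; -0.002 -0.002 0.002 0 -0.003 0; -0.002 -0.002 0.002 0 -0.003 0"
}}

```text
clock: 4.08
tcp_pos: [0.6542, 0.2232, 0.034]
eef_rot: [179.9, -0.1, 46.5]
wrist_force: [-0.3, -0.7, 0.2]
width: 0.453
```

Request:
{"method": "jog_arm", "body": {
  "motion": "0 0 0 0 0 0; 0 0 0 0 0 0; 0 0 0 0 0 0; 0 0 0 0 0 0; 0 0 0 0 0 0",
  "gripper": -1,
  "newtons": 30
}}

```text
clock: 4.7
tcp_pos: [0.6547, 0.2229, 0.0343]
eef_rot: [179.9, -0.1, 46.5]
wrist_force: [1.8, -2.2, 0.7]
width: 0.131
```

```bash
python3 -c "
from h import *
to(.654,.223,.033,46.5)"
```

```text
clk 4.70 pos [0.6547 0.2229 0.0343] rot [ 1.799e+02 -1.000e-01  4.650e+01] F [ 1.8 -2.2  0.7] w 0.131 
MOVE -0.0004 -0.0006 0.0013 0.002 -0.001 0.0
```

Request:
{"method": "jog_arm", "body": {
  "motion": "0 0 0 0 0 0; 0 0 -0.015 0 0 0; 0 0 -0.03 0 0 0; 0 0 -0.06 0 0 0; 0 0 -0.12 0 0 0; 0 0 -0.18 0 0 0; 0 0 -0.24 0 0 0; 0 0 -0.26 0 0 0; 0 0 -0.26 0 0 0"
}}

```text
clock: 5.82
tcp_pos: [0.6542, 0.2234, 0.296]
eef_rot: [179.8, -0.2, 46.5]
wrist_force: [-0.3, 0.1, -1.4]
width: 0.129
```

```bash
python3 -c "
from h import *
to(.5469,-.0502,.29,46.5)
i,m=cam('wrist');i2=i.copy();save('w3.png',cv2.resize(i[150:480,160:480],None,fx=1.8,fy=1.8,interpolation=cv2.INTER_CUBIC))
s=r.observe();p=np.array(s['tcp_pos'])
for z in(.0087,-.0103,-.0343):print(z,proj(m,p+[0,0,z]))
i,n=cam('side');save('s3.png',i);print(proj(n,p))
"
```

```text
clk 5.83 pos [0.6542 0.2234 0.296 ] rot [179.8  -0.2  46.5] F [-0.3  0.1 -1.4] w 0.129 
MOVE -0.2723 0.1104 0.0054 0.003 -0.003 0.0
0.0087 (np.float64(317.85537977094253), np.float64(302.0730707433102))
-0.0103 (np.float64(317.7254208859991), np.float64(286.9426511997906))
-0.0343 (np.float64(317.591161929354), np.float64(271.3115972522238))
(np.float64(389.7696388809219), np.float64(129.17762828894394))
```

View pics/w3.png

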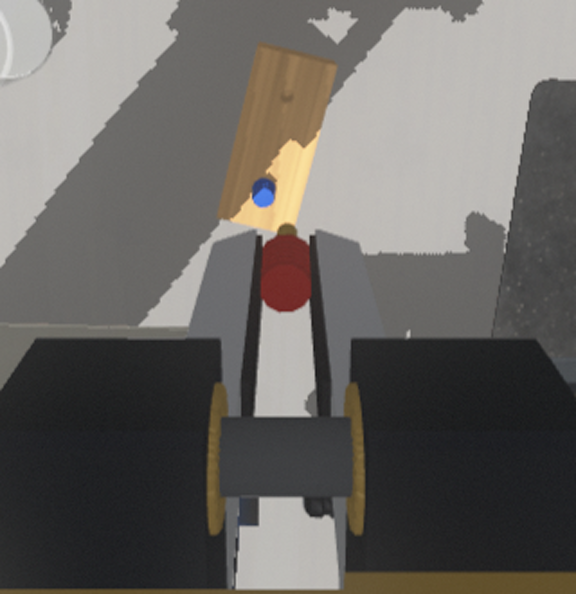

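The plug is held upright. Its disc is at crop (286,289) and its pin tip at (287,228), which puts it about 1.3 mm toward tool -x. Carrying it over the terminal.

Request:
{"method": "jog_arm", "body": {
  "motion": "-0.27 0.11 0 0 0 0; -0.27 0.11 0 0 0 0; -0.27 0.11 0 0 0 0; -0.27 0.11 0 0 0 0; -0.27 0.11 0 0 0 0; -0.27 0.11 0 0 0 0; -0.271 0.11 0.05 0 0 0; -0.271 0.11 0.1 0 0 0; -0.271 0.11 0.15 0 0 0; -0.271 0.11 0.15 0 0 0"
}}

```text
clock: 7.18
tcp_pos: [0.5418, -0.0471, 0.1361]
eef_rot: [-179.3, 0.4, 46.6]
wrist_force: [0.3, 1.3, 0.7]
width: 0.133
```

```bash
python3 -c "
from h import *
to(.5478,-.0493,.083,46.5)"
```

```text
clk 7.17 pos [ 0.5418 -0.0471  0.1361] rot [-179.3    0.4   46.6] F [0.3 1.3 0.7] w 0.133 
MOVE 0.0029 0.0065 0.053 -0.012 0.007 0.001
```

Request:
{"method": "jog_arm", "body": {
  "motion": "0.003 0.0065 0.02 -0.01 0.006 0; 0.003 0.0065 0.04 -0.01 0.006 0; 0.003 0.0065 0.053 -0.01 0.006 0; 0.003 0.0065 0.053 -0.01 0.006 0; 0.003 0.0065 0.053 -0.01 0.006 0; 0.003 0.0065 0.053 -0.01 0.006 0"
}}

```text
clock: 7.92
tcp_pos: [0.5485, -0.0495, 0.0841]
eef_rot: [-180.0, 0.0, 46.6]
wrist_force: [0.7, 0.2, 0.4]
width: 0.128
```

```bash
python3 -c "
from h import *
to(.5478,-.0493,.083,46.5)
i,m=cam('wrist');j,n=cam('side');p=np.array(r.observe()['tcp_pos'])
H=np.array([.5469,-.0502,.04]);t=H+[0,0,.015]
print('wrist hole',proj(m,H),'side hole',proj(n,H),'tcp side',proj(n,p-[0,0,.028]))
a=cv2.resize(i[180:340,250:390],(525,600),interpolation=cv2.INTER_CUBIC)
print('a scale 3.75 org 250,180')
b=cv2.resize(j[290:370,250:305],None,fx=5,fy=5,interpolation=cv2.INTER_CUBIC);print('b scale 5 org 250,290')
b=cv2.copyMakeBorder(b,0,600-b.shape[0],0,0,cv2.BORDER_CONSTANT);save('x4.png',np.hstack([a,b]))
"
```

```text
clk 7.92 pos [ 0.5485 -0.0495  0.0841] rot [-180.     0.    46.6] F [0.7 0.2 0.4] w 0.128 
MOVE -0.0004 -0.0006 0.0011 -0.0 0.001 0.001
wrist hole (np.float64(317.4711667699643), np.float64(268.5178789899214)) side hole (np.float64(286.4487646094342), np.float64(337.5602308527528)) tcp side (np.float64(287.0874431044384), np.float64(332.39518570936343))
a scale 3.75 org 250,180
b scale 5 org 250,290
```

View pics/x4.png

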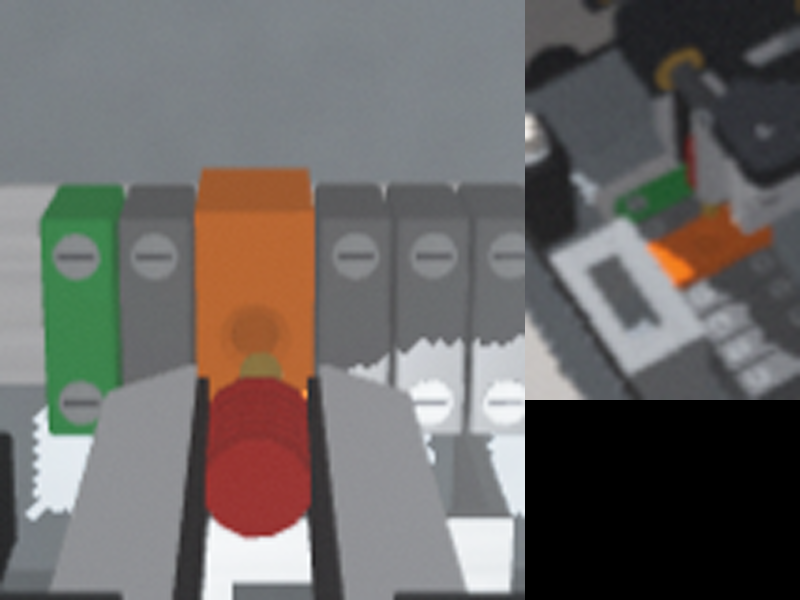

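```bash
python3 -c "
from h import *
i,m=cam('wrist');s=r.observe();p=np.array(s['tcp_pos']);R=Ro.from_euler('xyz',s['eef_rot'],degrees=True)
f=lambda u,v,z:R.inv().apply(onz(m,u/3.75+250-.37,v/3.75+180-.37,z)-p)
print('hole',f(254,333,.04)[:2]); print('tip faredge',f(261,355,p[2]-.0283)[:2]);print('top',f(258,488,p[2]+.0147)[:2], 'topbottomedge',f(258,537,p[2]+.0147)[:2],'coll far',f(259,378,p[2]-.0043)[:2])
"
```

```text
hole [-0.00137665 -0.00056761]
tip faredge [0.00049371 0.00044737]
top [-5.46218378e-04 -5.41425679e-05] topbottomedge [-6.77672103e-03 -5.12637537e-05] coll far [0.00595124 0.00010203]
```

Request:
{"method": "jog_arm", "body": {
  "motion": "-0.0005 -0.001 0 0 0.04 0; -0.0005 -0.001 0.005 0 0.04 0; -0.0005 -0.001 0.01 0 0.04 0; -0.0005 -0.001 0.013 0 0.04 0; -0.0005 -0.001 0.016 0 0.04 0; -0.0005 -0.001 0.019 0 0.04 0; -0.0005 -0.001 0.022 0 0.04 0; -0.0005 -0.001 0.024 0 0.04 0"
}}

```text
clock: 9.07
tcp_pos: [0.547, -0.0494, 0.0595]
eef_rot: [-179.9, -2.2, 46.6]
wrist_force: [-1.2, -2.2, 2.0]
width: 0.131
```

```bash
python3 -c "
from h import *
to(.5478,-.0493,.0443,46.5)"
```

```text
clk 9.07 pos [ 0.547  -0.0494  0.0595] rot [-179.9   -2.2   46.6] F [-1.2 -2.2  2. ] w 0.131 
MOVE -0.0 0.0005 0.0152 -0.001 -0.038 0.001
```

Request:
{"method": "jog_arm", "body": {
  "motion": "0 0 0.004 0 -0.01 0; 0 0 0.008 0 -0.02 0; 0 0 0.012 0 -0.03 0; 0 0 0.015 0 -0.037 0; 0 0 0.017 0 -0.037 0; 0 0 0.017 0 -0.037 0"
}}

```text
clock: 9.82
tcp_pos: [0.5476, -0.0491, 0.044]
eef_rot: [-179.9, -0.0, 46.6]
wrist_force: [-6.0, -2.6, 12.3]
width: 0.128
```

```bash
python3 -c "
from h import *
to(.5478,-.0493,.0443,46.5)
i,m=cam('wrist');save('w5.png',cv2.resize(i[160:360,220:420],None,fx=3,fy=3,interpolation=cv2.INTER_CUBIC))"
```

```text
clk 9.82 pos [ 0.5476 -0.0491  0.044 ] rot [-179.9   -0.    46.6] F [-6.  -2.6 12.3] w 0.128 
MOVE -0.0 0.0002 -0.0003 -0.001 -0.0 0.002
```

View pics/w5.png

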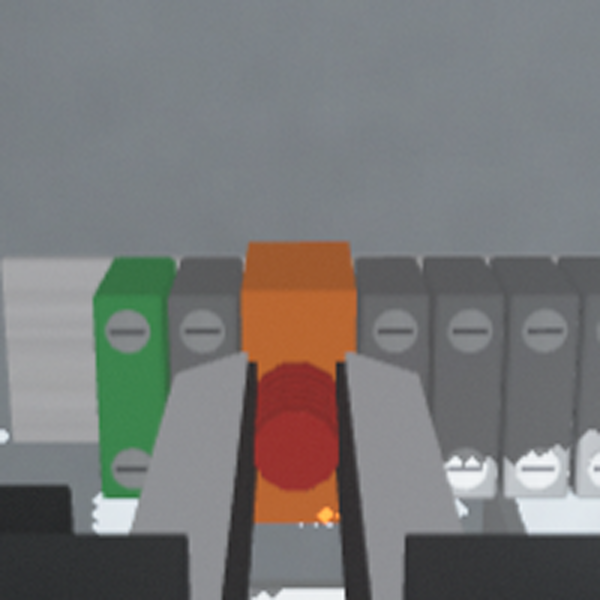

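The plug's collar sits on the orange terminal and the upward force is 12 N, so it looks seated. I'll release it, lift, and press the plug top with closed fingers to be sure.

Request:
{"method": "jog_arm", "body": {
  "motion": "0 0 0 0 0 0; 0 0 0 0 0 0; 0 0 -0.01 0 0 0; 0 0 -0.03 0 0 0; 0 0 -0.05 0 0 0; 0 0 -0.05 0 0 0",
  "gripper": -0.4
}}

```text
clock: 10.62
tcp_pos: [0.5492, -0.0495, 0.096]
eef_rot: [179.9, -0.1, 46.6]
wrist_force: [0.0, -0.3, -0.7]
width: 0.302
```

Request:
{"method": "jog_arm", "body": {
  "motion": "0 0 0 0 0 0; 0 0 0 0 0 0; 0 0 0 0 0 0; 0 0 0.01 0 0 0; 0 0 0.02 0 0 0; 0 0 0.028 0 0 0; 0 0 0.034 0 0 0; 0 0 0.037 0 0 0; 0 0 0.037 0 0 0",
  "gripper": -1
}}

```text
clock: 11.75
tcp_pos: [0.5495, -0.0496, 0.0594]
eef_rot: [179.8, -0.1, 46.6]
wrist_force: [-0.7, 0.8, 2.5]
width: 0.004
```

```bash
python3 -c "
from fit import *
to(.5478,-.0493,.3,46.5)
for th in (1.724,1.3,1.1,1.0):
  print(th,edge(b,th,0),edge(b,th,-.05))"
```

```text
clk 11.75 pos [ 0.5495 -0.0496  0.0594] rot [ 1.798e+02 -1.000e-01  4.660e+01] F [-0.7  0.8  2.5] w 0.004 
MOVE -0.0004 -0.0008 -0.2406 0.003 -0.002 0.002
1.724 [0.63243653 0.02399171 0.20887431] [ 0.66873524 -0.01039439  0.20887431]
1.3 [ 0.59015294 -0.02064375  0.20778449] [ 0.62645165 -0.05502985  0.20778449]
1.1 [ 0.57116885 -0.04068377  0.19833785] [ 0.60746756 -0.07506986  0.19833785]
1.0 [ 0.56225768 -0.05009059  0.19159658] [ 0.59855639 -0.08447669  0.19159658]
```

Plug top is felt at 0.0594, against a home height of 0.059, so the plug is home. Now I move up and over to behind the cover, clear of the wing.

Request:
{"method": "jog_arm", "body": {
  "motion": "0 0 -0.06 0 0 0; 0 0 -0.12 0 0 0; 0 0 -0.18 0 0 0; 0 0 -0.24 0 0 0; 0.04 0.02 -0.25 0 0 0; 0.1 0.04 -0.25 0 0 0; 0.162 0.066 -0.25 0 0 0; 0.162 0.066 -0.25 0 0 0; 0.162 0.066 -0.25 0 0 0; 0.162 0.066 -0.25 0 0 0"
}}

```text
clock: 13.0
tcp_pos: [0.7072, 0.0222, 0.3111]
eef_rot: [179.8, -0.2, 46.6]
wrist_force: [-0.4, 0.3, 0.1]
width: 0.003
```

```bash
python3 -c "
from fit import *
to(*W(b,(.15,-.055,.175)),46.55)"
```

```text
clk 13.00 pos [0.7072 0.0222 0.3111] rot [179.8  -0.2  46.6] F [-0.4  0.3  0.1] w 0.003 
MOVE -0.0013 -0.001 0.1361 0.004 -0.003 0.0
```

Request:
{"method": "jog_arm", "body": {
  "motion": "0 0 0.05 0 0 0; 0 0 0.1 0 0 0; 0 0 0.136 0 0 0; 0 0 0.136 0 0 0; -0.03 0 0.136 0 0 0; -0.05 0 0.136 0 0 0; -0.065 0 0.136 0 0 0; -0.08 0 0.136 0 0 0; -0.095 0 0.136 0 0 0; -0.11 0 0.136 0 0 0"
}}

```text
clock: 14.25
tcp_pos: [0.6313, -0.0582, 0.1744]
eef_rot: [179.8, -0.2, 46.6]
wrist_force: [0.9, 0.6, -0.5]
width: 0.006
```

Request:
{"method": "jog_arm", "body": {
  "motion": "-0.012 0 0 0 0 0; -0.024 0 0 0 0 0; -0.034 0 0 0 0 0; -0.034 0 0 0 0 0; -0.034 0 0 0 0 0; -0.034 0 -0.06 0 0 0; -0.034 0 -0.12 0 0 0; -0.034 0 -0.12 0 0 0"
}}

```text
clock: 15.25
tcp_pos: [0.6104, -0.0834, 0.3014]
eef_rot: [179.2, -0.4, 46.6]
wrist_force: [-0.1, -0.5, -0.4]
width: 0.007
```

```bash
python3 -c "
from fit import *
to(*W(b,(-.05,0,.25)),46.55)
i,m=cam('side');save('s6.png',cv2.resize(i[180:420,200:450],None,fx=2.4,fy=2.4,interpolation=cv2.INTER_CUBIC))"
```

```text
clk 15.25 pos [ 0.6104 -0.0834  0.3014] rot [179.2  -0.4  46.6] F [-0.1 -0.5 -0.4] w 0.007 
MOVE -0.0579 -0.0586 0.0501 0.014 -0.008 0.001
```

View pics/s6.png

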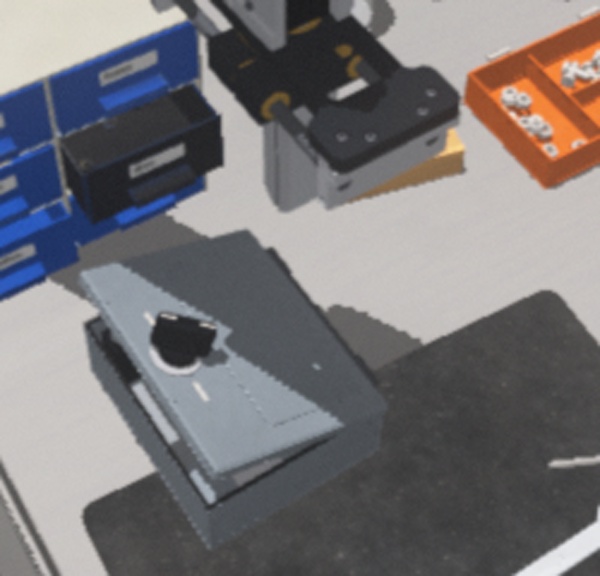

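The cover is sinking onto the bar as expected. The wing is seen crossing the marks at (183,340).

Request:
{"method": "jog_arm", "body": {
  "motion": "-0.078 -0.058 0.02 0.014 -0.008 0; -0.078 -0.058 0.02 0.014 -0.008 0; -0.078 -0.058 0.02 0.014 -0.008 0; -0.078 -0.058 0.02 0.014 -0.008 0; -0.078 -0.058 0.02 0.014 -0.008 0; -0.078 -0.058 0.02 0.014 -0.008 0; -0.078 -0.058 0.02 0.014 -0.008 0; -0.078 -0.058 0.02 0.014 -0.008 0; -0.078 -0.058 0.02 0.014 -0.008 0; -0.078 -0.058 0.02 0.014 -0.008 0",
  "gripper": 0.0
}}

```text
clock: 16.55
tcp_pos: [0.5133, -0.0998, 0.2765]
eef_rot: [-179.7, 0.2, 46.6]
wrist_force: [-0.3, -0.7, -0.6]
width: 0.499
```

```bash
python3 -c "
from fit import *
to(*W(b,(-.05,0,.2)),46.55)
i,m=cam('wrist');save('w7.png',cv2.resize(i[60:300,200:440],None,fx=2.5,fy=2.5,interpolation=cv2.INTER_CUBIC));pickle.dump((i,m),open('w7.pkl','wb'))
print('scale2.5 org 200,60');
for th in(0,.08):
  x=-.1225;z=.040
  for q in (0.,1.1):
    for l in(-.02,0,.02):
      c,s=np.cos(th),np.sin(th);X=x-l*np.sin(q)
      u=proj(m,W(b,(.0725+c*X+s*z,l*np.cos(q),.0655-s*X+c*z)));print(th,q,l,(np.array(u)-[200,60])*2.5)"
```

```text
clk 16.55 pos [ 0.5133 -0.0998  0.2765] rot [-179.7    0.2   46.6] F [-0.3 -0.7 -0.6] w 0.499 
MOVE 0.0213 0.0018 0.0765 -0.006 0.003 0.001
scale2.5 org 200,60
0 0.0 -0.02 [360.96601144 338.08407342]
0 0.0 0 [302.8019913  337.97087283]
0 0.0 0.02 [244.66623869 337.85772727]
0 1.1 -0.02 [329.69264694 285.78608815]
0 1.1 0 [302.8019913  337.97087283]
0 1.1 0.02 [276.61849836 388.78331712]
0.08 0.0 -0.02 [362.79968666 331.81963117]
0.08 0.0 0 [302.88733198 331.7045972 ]
0.08 0.0 0.02 [243.00496929 331.58962081]
0.08 1.1 -0.02 [330.47585991 277.60289322]
0.08 1.1 0 [302.88733198 331.7045972 ]
0.08 1.1 0.02 [275.82641783 384.77163906]
```

View pics/w7.png

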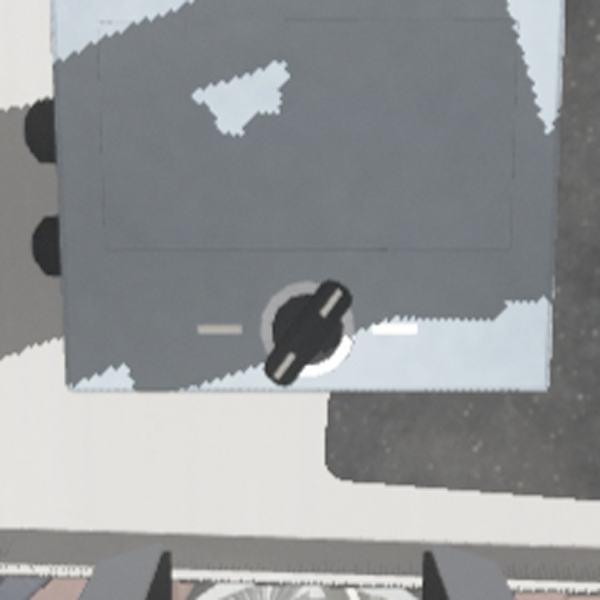

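Wing centre is at (308,333), about 2 mm toward box -y of prediction, and its angle is about 0.95 rad. Align the jaws across the wing.

```bash
python3 -c "
from fit import *
to(*W(b,(-.048,-.002,.14)),11)"
```

```text
clk 16.60 pos [ 0.5133 -0.0998  0.2766] rot [-179.7    0.2   46.6] F [ 0.1 -0.4 -0. ] w 0.502 
MOVE 0.0235 0.0041 0.1365 -0.005 0.005 0.621
```

Request:
{"method": "jog_arm", "body": {
  "motion": "0.0235 0.004 0.04 -0.005 0.005 0.16; 0.0235 0.004 0.08 -0.005 0.005 0.32; 0.0235 0.004 0.11 -0.005 0.005 0.48; 0.0235 0.004 0.136 -0.005 0.005 0.62; 0.0235 0.004 0.136 -0.005 0.005 0.62; 0.0235 0.004 0.136 -0.005 0.005 0.62; 0.0235 0.004 0.136 -0.005 0.005 0.62"
}}

```text
clock: 17.48
tcp_pos: [0.5325, -0.0857, 0.1422]
eef_rot: [179.9, -0.2, 11.1]
wrist_force: [-0.6, 0.0, 0.7]
width: 0.499
```

```bash
python3 -c "
from fit import *
to(*W(b,(-.048,-.002,.094)),11)
i,m=cam('wrist');save('w8.png',i)"
```

```text
clk 17.48 pos [ 0.5325 -0.0857  0.1422] rot [179.9  -0.2  11.1] F [-0.6  0.   0.7] w 0.499 
MOVE -0.001 -0.0006 0.0482 0.002 -0.003 0.002
```

View pics/w8.png

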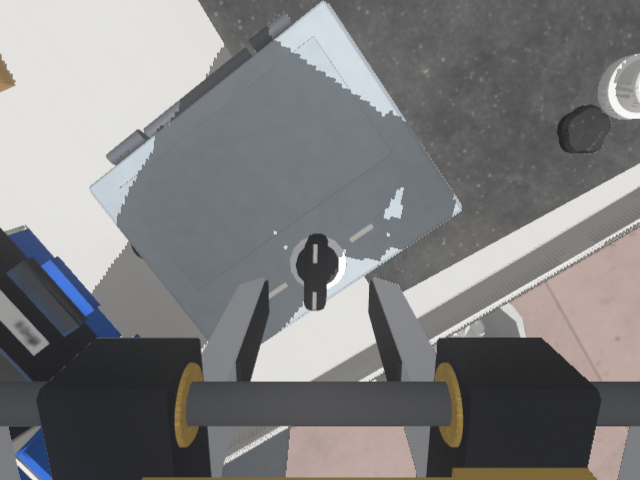

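The wing is vertical in the picture at u≈316, centred between the jaws. Descend and grip.

Request:
{"method": "jog_arm", "body": {
  "motion": "-0.001 -0.0005 0.02 0 0 0; -0.001 -0.0005 0.036 0 0 0; -0.001 -0.0005 0.048 0 0 0; -0.001 -0.0005 0.048 0 0 0; -0.001 -0.0005 0.048 0 0 0"
}}

```text
clock: 18.15
tcp_pos: [0.5318, -0.0855, 0.0944]
eef_rot: [179.9, -0.2, 11.1]
wrist_force: [1.1, -0.1, -0.3]
width: 0.5
```

Request:
{"method": "jog_arm", "body": {
  "motion": "0 0 0 0 0 0; 0 0 0 0 0 0; 0 0 0 0 0 0; 0 0 0 0 0 0; 0 0 0 0 0 0",
  "gripper": -1,
  "newtons": 30
}}

```text
clock: 18.77
tcp_pos: [0.5317, -0.0847, 0.0944]
eef_rot: [180.0, -0.2, 11.1]
wrist_force: [-1.2, 5.7, 2.1]
width: 0.132
```

Request:
{"method": "jog_arm", "body": {
  "motion": "0 -0.001 0 0 0 0.16; 0 -0.001 0 0 0 0.32; 0 -0.001 0 0 0 0.48; 0 -0.001 0 0 0 0.64; 0 -0.001 0 0 0 0.8; 0 -0.001 0 0 0 0.95; 0 -0.001 0 0 0 0.952; 0 -0.001 0 0 0 0.952"
}}

```text
clock: 19.77
tcp_pos: [0.5312, -0.0846, 0.0939]
eef_rot: [-180.0, -0.2, -43.3]
wrist_force: [2.3, -5.6, -7.1]
width: 0.134
```

```bash
python3 -c "
from fit import *
to(*W(b,(-.05,-.002,.0815)),-43.45);print(r.observe()['torque'].round(2),r.observe()['q'].round(0))"
```

```text
clk 19.77 pos [ 0.5312 -0.0846  0.0939] rot [-180.    -0.2  -43.3] F [ 2.3 -5.6 -7.1] w 0.134 
MOVE 0.0008 0.0023 0.0124 -0.0 -0.003 0.003
[-1.42 -0.09 -0.03] [-21.   7. 110.  -0.  63. 112.]
```

The cover now hangs on the grip (-7 N), so the bar looks free of the plate. Lower it.

Request:
{"method": "jog_arm", "body": {
  "motion": "0.0003 0.0008 0.002 0 -0.002 0; 0.0004 0.001 0.004 0 -0.002 0; 0.0005 0.0012 0.006 0 -0.002 0; 0.0005 0.0012 0.006 0 -0.002 0"
}}

```text
clock: 20.27
tcp_pos: [0.5303, -0.0859, 0.0881]
eef_rot: [180.0, -0.0, -43.2]
wrist_force: [-5.2, -1.6, 2.4]
width: 0.128
```

Request:
{"method": "jog_arm", "body": {
  "motion": "0.0002 0.0005 0.002 0 0 0; 0.0003 0.001 0.004 0 0 0; 0.0003 0.001 0.004 0 0 0"
}}

```text
clock: 20.65
tcp_pos: [0.5299, -0.0865, 0.0846]
eef_rot: [180.0, 0.0, -43.2]
wrist_force: [-5.7, 0.8, 6.7]
width: 0.121
```

```bash
python3 -c "
from fit import *
to(*W(b,(-.05,-.002,.0805)),-43.45);print(r.observe()['torque'].round(2))"
```

```text
clk 20.65 pos [ 0.5299 -0.0865  0.0846] rot [180.    0.  -43.2] F [-5.7  0.8  6.7] w 0.121 
MOVE 0.0004 -0.0 0.0041 0.0 0.0 0.004
[-0.11  1.03 -0.08]
```

Request:
{"method": "jog_arm", "body": {
  "motion": "0.0003 0 0.001 0 0 0.003; 0.0003 0 0.002 0 0 0.003; 0.0003 0 0.002 0 0 0.003"
}}

```text
clock: 21.02
tcp_pos: [0.5299, -0.0866, 0.084]
eef_rot: [180.0, 0.1, -43.4]
wrist_force: [-8.7, -0.6, 12.4]
width: 0.125
```

Request:
{"method": "jog_arm", "body": {
  "motion": "0.0003 0 0.001 0 0 0; 0.0003 0 0.002 0 0 0; 0.0003 0 0.002 0 0 0"
}}

```text
clock: 21.4
tcp_pos: [0.5299, -0.0866, 0.0839]
eef_rot: [179.9, 0.2, -43.4]
wrist_force: [-11.3, 0.7, 16.2]
width: 0.123
```

Request:
{"method": "jog_arm", "body": {
  "motion": "0 0 0.001 0 0 0; 0 0 0.002 0 0 0; 0 0 0.002 0 0 0"
}}

```text
clock: 21.78
tcp_pos: [0.5299, -0.0866, 0.0839]
eef_rot: [179.9, 0.2, -43.4]
wrist_force: [-11.9, 0.7, 16.5]
width: 0.123
```

Request:
{"method": "jog_arm", "body": {
  "motion": "-0.0006 0.0006 0.001 0 0 0; -0.0006 0.0006 0.002 0 0 0; -0.0006 0.0006 0.003 0 0 0; -0.0006 0.0006 0.003 0 0 0"
}}

```text
clock: 22.28
tcp_pos: [0.5299, -0.0866, 0.0838]
eef_rot: [179.9, 0.2, -43.4]
wrist_force: [-11.7, 2.1, 19.6]
width: 0.129
```

```bash
python3 -c "
from fit import *
to(*W(b,(-.05,-.002,.0805)),-43.45);print(r.observe()['torque'].round(2))
i,m=cam('side');j,t=cam('wrist')
for th in(0,.03,.06):print(th,[((np.array(proj(m,edge(b,th,y)))-[230,270])*3.5).round(0) for y in(-.089,.089)])
print('rim',[((np.array(proj(m,W(b,(-.07,y,.064))))-[230,270])*3.5).round(0) for y in(-.085,.085)])
a=cv2.resize(i[270:410,230:345],None,fx=3.5,fy=3.5,interpolation=cv2.INTER_CUBIC)
c=cv2.resize(j[180:480,120:520],(400,300));c=cv2.copyMakeBorder(c,0,a.shape[0]-300,0,0,cv2.BORDER_CONSTANT);save('f9.png',np.hstack([a,c[:, :390]]))"
```

```text
clk 22.27 pos [ 0.5299 -0.0866  0.0838] rot [179.9   0.2 -43.4] F [-11.7   2.1  19.6] w 0.129 
MOVE 0.0003 -0.0001 0.0033 0.001 0.004 0.002
[0.22 1.91 0.01]
0 [array([193., 433.]), array([  3., 144.])]
0.03 [array([193., 428.]), array([  2., 138.])]
0.06 [array([193., 423.]), array([  2., 133.])]
rim [array([195., 429.]), array([ 14., 155.])]
```

View pics/f9.png

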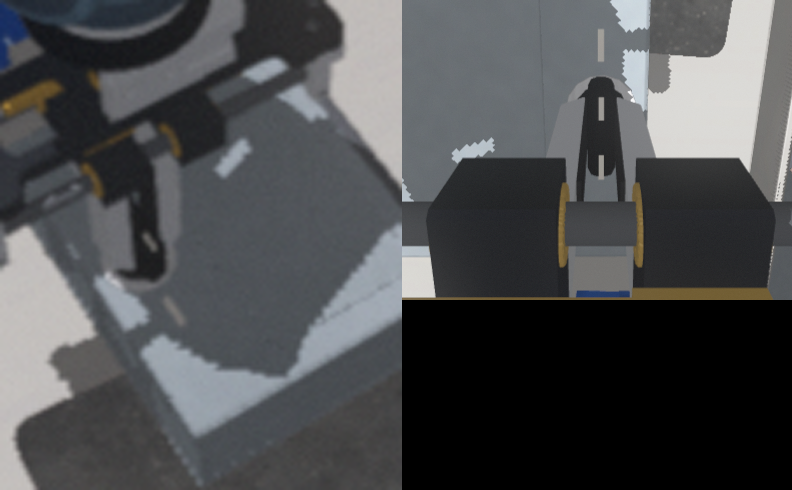

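In the wrist view the wing's white lines run straight through the marks. In the side view the cover corner is at (192,437), against (193,433) predicted for flat, with no gap. Handing in while still pressing.

```bash
python3 -c "
from h import *
s=r.observe();print(s['clock'],s['tcp_pos'],s['wrist_force'],abs(s['qd']).max())
r.finish_job();s=r.observe();print(s['clock'],s['tcp_pos'],s['wrist_force'])"
```

```text
22.375 [ 0.5299518  -0.08667232  0.08385017] [-10.88817125   2.30890304  20.10539474] 0.1542808117419153
the job is handed in; nothing more can be done
the job is handed in; nothing more can be done
```

I put the red plug in the orange terminal, closed the cover with its wing on the white marks, and handed the job in at 22.4 s with the gripper still pressing it shut. The hand-in reports no verdict, so this rests on my own checks.

- **Plug:** Pressing its top with closed fingers met contact at 59.4 mm, against 59 mm expected when home. It showed 12 N of resistance when seated. I never moved near the beaker or touched the blue plug.
- **Wing:** I turned it about 54° to a gripper yaw of -43.4°, against a target of -43.45°. In the last wrist picture its lines run straight through the white marks.
- **Cover:** It stopped hard and moved only about 0.1 mm more as the push rose from 12 to 20 N. It looked flat in the side picture, with its corner about 1 px from the position predicted for shut.
- **Hold:** The push at hand-in was steady at about 20 N, well over the 8 N needed.

**Not settled:**
- About 11 N of sideways force stayed on the grip and did not come down when I shifted the tool to relieve it.
- I could not read the hinge angle or the switch plunger directly. "Flat" comes from the hard stop and the picture.

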